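Bring the tyre valve to twelve o'clock

TASK

Turn the trolley wheel on its bench stand, pushing one spoke after another with the fingertips, until the valve stem sits at the very top, straight above the axle, ready for the air line. Push only the spokes, steadily and without spinning the wheel: do not push on the tyre, rim or valve stem, do not lift or disturb the small things on the bench, and leave the wheel standing still.

Things in the scene. Friction and masses are not known exactly. Their poses are not given: they have to be found in the camera images.
- wheel (a joint): turning angle of the wheel about its level axle, rad, unlimited for practical purposes, both ways free; 0 = valve stem at the very top; grows clockwise as seen by someone facing the wheel's open near face, the one without the post (stem going from the top towards that person's right). Rubbing seals hold it wherever it is left and need a torque of about 0.5 N m (about 7 N on a spoke 75 mm from the axle); it does not coast
- axle (a point): centre of the hub on the axle, in the mid-plane of the spokes, 175 mm above the table; turns with the wheel: its x axis runs along the level axle from the open near face towards the post, its z axis points to the valve stem
- stand: fixed blue bench stand; origin on the table straight below axle; its x axis is the level axle line from the wheel's open near face towards the post, z up. The open face looks to the robot's left, turned from 0.15 rad away from the robot to 0.5 rad towards it. Base plate 160 mm wide, 12 mm thick, x = -45 to 155 mm; post 36 mm wide, 202 mm high, x = 85 to 115 mm
- spokes: five straight grey spokes of the upright wheel, 14 mm wide and 12 mm thick along the axle (6 mm to each side of axle's plane), running from the hub (22 mm radius, standing 14 mm out of axle's plane on the open side) to the rim (inside radius 104 mm), at 36, 108, 180, 252 and 324 degrees from the valve stem about the axle, so that the stem lies midway between two spokes and a spoke lies opposite to it; origin at axle, axes as axle
- tyre: grey rim with black rubber tyre around the spokes: rim inside radius 104 mm, tyre outside radius 149 mm; it reaches from 6 mm on the open side of axle's plane to 34 mm beyond it, so the spokes are flush with its near face; origin at axle, axes as axle
- stem: bent brass valve stem 8 mm thick: leaves the rim 104 mm from the axle towards the hub, bends 94 mm from the axle and runs towards the post's side, from 12 mm to 64 mm beyond axle's plane; origin at axle, axes as axle
- stem_cap (a point): middle of the black cap (12 mm thick, 12 mm long) on the end of the valve stem, 90 mm from the axle's line and 58 mm beyond axle's plane
- valve: bystander: steel engine valve standing on its 42 mm head, 100 mm tall; origin at the centre of its underside
- gauge: bystander: round black pressure gauge lying face up, 54 mm across, 24 mm high, with a brass tube, its end 64 mm from the origin, along its x axis; origin under the centre of its round body
- caddy: bystander: closed orange plastic case 55 x 70 x 22 mm; origin at the centre of its underside
- socket: bystander: dark steel socket standing upright, 30 mm across, 55 mm tall; origin at the centre of its underside

How it is judged:
On the way, in this order (a step that is already met when the one before it is completed fails the run):
1. a spoke is pushed by the fingers (contact force between the fingers and spokes above 1 N), for 0.05 s.
2. pushed by its spokes, the wheel has brought the valve stem above the height of the axle (angle between axle's own z axis and vertical below 1.5 rad), for 0.05 s.
At the end, for the whole second after the job is handed in: the valve stem is at the top within 0.14 rad (8 degrees) of straight above the axle, and the wheel is at rest (angle between axle's own z axis and vertical below 0.14 rad and velocity of joint wheel between -0.05 and 0.05 rad/s); the robot touches nothing.
It fails at once if the tyre or rim is pushed (more than 4 N) instead of a spoke (contact force between any of the fingers, the arm and tyre above 4 N).
It fails at once if the valve stem is pushed (more than 2 N) (contact force between any of the fingers, the arm and stem above 2 N).
It fails at once if the wheel is spun (faster than 3 rad/s) (velocity of joint wheel above 3 rad/s or velocity of joint wheel below -3 rad/s).
It fails at once if a bystander (engine valve, gauge, orange case or socket) is lifted, knocked over or shifted by more than 20 mm (distance of any of valve, gauge, caddy, socket from where it was at the start of the episode above 0.02 m or angle between any of valve, socket's own z axis and vertical above 0.35 rad).
It also fails if it takes over 58 s, if anything falls off the work surface, if the arm or the gripper's body presses on something with over 40 N, if the wrist force passes 120 N, or if a joint passes its speed limit or range.

ROBOT

A 6-joint arm with a two-finger parallel gripper is mounted at the origin on the work surface. World frame = base frame: x ahead of the robot, y to its left, z up, the work surface at z = 0. Lengths are in m, angles in rad, forces in N, time in s.
With the tool pointing down it reaches from about 0.35 to 0.85 m from the base axis. Payload 8.1 kg.
Tool frame: the origin (TCP) lies at the very end of the fingers, on their centre line; the grasp point (between the pads) lies 19 mm behind it (r.grip_depth is the z of the grasp point in the tool frame, in m); z points along the fingers, y is the line along which they close (so a half turn about z gives the same grasp; the last joint's range is limited). The gripper opens to 85 mm and grips with 20 to 120 N. Pads are 22 mm wide; open, the fingers measure 114 mm over their backs; the gripper's body (76 mm by 85 mm) begins 54 mm behind the grasp point. The pads swing forward as they close: fully open they stand 13 mm farther back than shut.
Start: joints at [-1.289, 0.13, 1.488, -0, 1.523, -0.085], TCP at [0.215, -0.56, 0.201] pointing down, gripper open.
Joint ranges: [-2.96, 2.96], [-0.89, 2.26], [0.02, 2.5], [-1.34, 4.48], [0, 2.73], [-2.66, 2.66]. Speed limits (rad/s): [2.39, 2.39, 2.79, 3.14, 3.14, 3.14].

INTERFACE

Orientations are given as a unit quaternion [x, y, z, w].
In Python, from station import r, vision gives the robot as it stands. The module is installed in compiled form; this text tells all that it offers.
- The arm moves only by the tool play_rows, never from a script. Its argument "steps" is text: rows parted by semicolons, each of 7 numbers parted by spaces: the shift along the tool's x, y, z in cm, then the turn, a rotation vector about the tool's x, y, z in degrees, then the gripper's target within -1 to 1 (fully open at 1, half-way at 0, shut at -1). A call has 1 to 20 rows; each row shifts and turns the commanded pose from where the row before left it, along the tool's axes as they then stand; what a row does not reach is not made up. A row lasts 1/12 s, in which the tool goes at most 41.7 mm and 7.16 degrees, less where a joint would pass 70% of its speed; a pose out of reach is approached as far as the arm can. A call with a gripper value outside its range is refused whole. The fingers move at their own pace and stop on an object; "squeeze" is the grip in N (left out, the last holds). Time passes only in rows, so rows that do not move let the fingers close. It gives the time, the measured TCP pose, the force, the opening and the grip force at its end, in the units of the state.
- r.get_state(): the state, without advancing time (a new reading comes with each control period).
- vision.grab_frame(name): name is "side" or "top" or "wrist"; returns a dict with "frame" (400x640x3 uint8, blue, green, red), "fx", "fy", "cx", "cy" (pixels), "world_from_camera" (4x4, takes a point from camera to world coordinates). Camera axes: x right, y up, looking along -z (the intrinsics and any distortion apply to the point x, -y, -z); pixel columns grow to the right and rows downward; lengths in m; the calibration is good to about 2 mm. A picture is of the moment at which its call begins. There is no depth.
- r.hand_in(): hands the job in; it is judged then, once.
The state is a dict: "clock": time; "joint_pos": joint angles; "qvel": joint speeds; "joint_torque": joint torques, N m; "tool_pos": TCP position; "tcp_rot": TCP orientation; "force": force on the tool from outside, world axes, zero at the start; "torque": the same for the moment, N m; "gripper_width": finger opening in m; "grip_force": force on a finger pad.
Only numpy, scipy, OpenCV 4.12 (cv2) and the standard library are available. Lean on these libraries where they do the work, as an engineer would, in place of code of your own. Each camera call takes 0.05 s, during which the arm holds its last target. There are 200 camera calls.

## Working session

There is one attempt and no reset: what is moved stays moved. The work goes in short steps, Python scripts to look and compute and a tool call to move; the robot and the scene stay as the last step left them, time stands still between calls to the robot, and variables do not carry over. Pictures are saved under pics/ and viewed, at most 10 in all, crops included, and the job is handed in when it is done.

Besides the shell and the picture viewer there is one more tool, called in YAML: its name, and indented under it one key for each argument. play_rows: Moves the arm, as the interface text tells. Its arguments: {"type":"object","properties":{"steps":{"type":"string"},"squeeze":{"type":"number"}},"required":["steps"]}

```bash
mkdir -p pics; python3 - <<'E'
from station import r, vision
import cv2, numpy as np, pickle
d={}
for n in ["side","top","wrist"]:
    f=vision.grab_frame(n); d[n]=f
    cv2.imwrite(f"pics/a_{n}.png",f["frame"])
    print(n,f["fx"],f["fy"],f["cx"],f["cy"],[k for k in f],np.round(f["world_from_camera"],3).tolist())
pickle.dump(d,open("a.pkl","wb"))
print(r.get_state())
E
```

```text
side 419.79652391917097 419.79652391917097 319.9587657935698 197.73883860728466 ['frame', 'fx', 'fy', 'cx', 'cy', 'world_from_camera'] [[-0.864, 0.337, -0.375, 0.162], [-0.504, -0.581, 0.639, 0.663], [-0.002, 0.741, 0.671, 0.87], [0.0, 0.0, 0.0, 1.0]]
top 435.539371602975 435.539371602975 314.15131825439124 197.9319473740553 ['frame', 'fx', 'fy', 'cx', 'cy', 'world_from_camera'] [[-0.024, 0.998, -0.066, 0.476], [-1.0, -0.025, -0.018, -0.007], [-0.019, 0.065, 0.998, 1.096], [0.0, 0.0, 0.0, 1.0]]
wrist 311.3758798027077 311.3758798027077 319.30068444579575 202.6346862654481 ['frame', 'fx', 'fy', 'cx', 'cy', 'world_from_camera'] [[0.359, 0.899, 0.25, 0.277], [-0.933, 0.346, 0.094, -0.537], [-0.002, -0.267, 0.964, 0.373], [0.0, 0.0, 0.0, 1.0]]
{'clock': 0.15, 'joint_pos': array([-1.28944212e+00,  1.31029482e-01,  1.48901975e+00,  2.16924938e-06,
        1.52302463e+00, -8.53895500e-02]), 'qvel': array([ 0.00139645, -0.00301644, -0.00431118, -0.00199146,  0.00019925,
       -0.00083825]), 'joint_torque': array([ 6.31890889e-04, -5.70062327e+01, -5.01158917e+01, -4.50570406e-04,
        9.46062093e-03,  6.27092754e-05]), 'tool_pos': array([ 0.2150422 , -0.55963303,  0.20066564]), 'tcp_rot': array([ 9.83234175e-01,  1.82345849e-01, -7.13718840e-05, -7.37157612e-04]), 'force': array([-0.31705847,  0.08712935, -0.36020754]), 'torque': array([ 0.00597057, -0.03921188, -0.02217603]), 'grip_force': 0.0, 'gripper_width': 0.08554251380234591}
```

View pics/a_side.png

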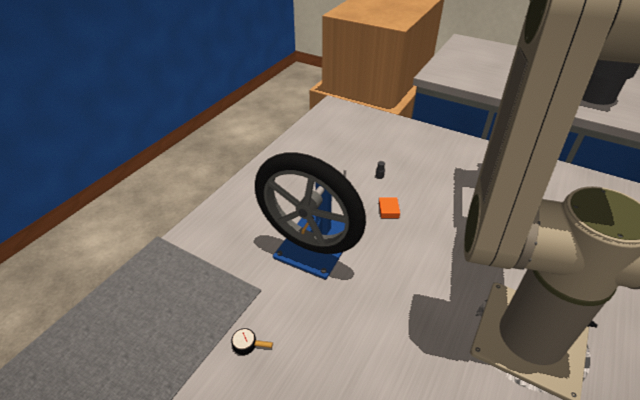

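View pics/a_top.png

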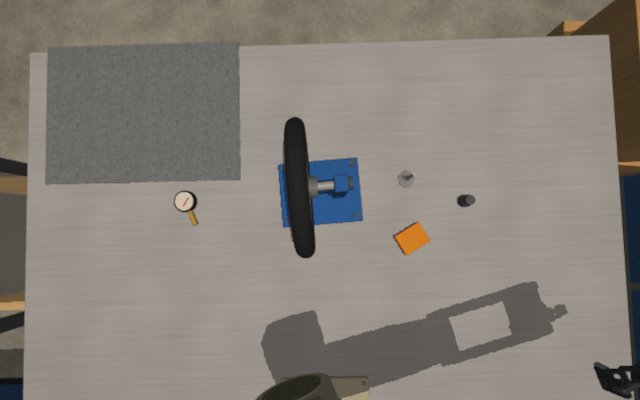

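```bash
cat > h.py <<'E'
import numpy as np, cv2, pickle
def ray(f,uv):
    uv=np.atleast_2d(uv).astype(float); T=f["world_from_camera"]
    d=np.c_[(uv[:,0]-f["cx"])/f["fx"],-(uv[:,1]-f["cy"])/f["fy"],-np.ones(len(uv))]@T[:3,:3].T
    return T[:3,3],d
def onplane(f,uv,n,p):
    o,d=ray(f,uv); n=np.asarray(n,float)
    return o+d*(((np.asarray(p)-o)@n)/(d@n))[:,None]
def proj(f,P):
    T=f["world_from_camera"]; c=(np.atleast_2d(P)-T[:3,3])@T[:3,:3]
    return np.c_[f["cx"]+f["fx"]*c[:,0]/-c[:,2], f["cy"]-f["fy"]*c[:,1]/-c[:,2]]
E
python3 - <<'E'
from h import *
d=pickle.load(open("a.pkl","rb")); f=d["top"]
hsv=cv2.cvtColor(f["frame"],cv2.COLOR_BGR2HSV)
m=cv2.inRange(hsv,(100,120,40),(125,255,255)); m[:100]=0;m[260:]=0;m[:,:250]=0;m[:,400:]=0
pts=np.argwhere(m)[:,::-1]
P=onplane(f,pts,[0,0,1],[0,0,.012])
rc=cv2.minAreaRect((P[:,:2]*1000).astype(np.float32)); print(rc); B=cv2.boxPoints(rc)/1000; print(B)
# edges: long side 200 along axle
e=B-np.roll(B,1,0); L=np.linalg.norm(e,axis=1); print(L)
a=e[np.argmax(L)]/L.max(); a*= -np.sign(a[1]); c=B.mean(0)
ax=c-a*0.055; print("axle dir",a,np.arctan2(a[1],a[0]),"stand",ax)
pickle.dump((a,ax),open("s.pkl","wb"))
s=d["side"]; A=np.r_[ax,.175]; X=np.r_[a,0]
print("hub face px",proj(s,A-.014*X), "axle in top",proj(f,A), "cap top if up",proj(s,A+[0,0,.09]+.058*X))
for n,(lo,hi,z) in dict(caddy=((5,180,120),(16,255,255),.022)).items():
    mm=cv2.inRange(hsv,lo,hi); mm[:200]=0; mm[260:]=0; mm[:,:380]=0; mm[:,450:]=0
    print(n,onplane(f,np.argwhere(mm)[:,::-1].mean(0),[0,0,1],[0,0,z]))
print("gauge",onplane(f,[[185,201],[196,224]],[0,0,1],[0,0,.02]),"valve",onplane(f,[405,179],[0,0,1],[0,0,.05]),"socket",onplane(f,[466,200],[0,0,1],[0,0,.05]))
# rectified view of the spoke plane from open side: right = person's right
Xh=X; up=np.array([0,0,1.]); right=np.cross(Xh,up) # facing along +X
S=2000; N=600
v,u=np.mgrid[:N,:N]; Q=(A-.006*X)+((u-N/2)/S*1.0)[...,None]*right+(-(v-N/2)/S)[...,None]*up
uv=proj(s,Q.reshape(-1,3)).reshape(N,N,2).astype(np.float32)
im=cv2.remap(s["frame"],uv[...,0],uv[...,1],cv2.INTER_CUBIC); cv2.imwrite("pics/rect.png",im)
print("right",right)
E
```

```text
((561.3831787109375, -2.0129470825195312), (156.51852416992188, 197.05799865722656), 3.685959815979004)
[[ 0.47695157  0.09128113]
 [ 0.48962003 -0.10536925]
 [ 0.64581484 -0.09530702]
 [ 0.63314635  0.10134336]]
[0.15651855 0.19705802 0.15651858 0.19705802]
axle dir [ 0.06428798 -0.99793136] -1.506464 stand [0.5578473  0.05287328]
hub face px [[303.28394598 212.70019919]] axle in top [[293.46284922 188.33117567]] cap top if up [[316.76907603 165.92958484]]
caddy [[ 0.44184865 -0.22310395  0.022     ]]
gauge [[0.54692078 0.33377315 0.02      ]
 [0.48910172 0.30658977 0.02      ]] valve [[ 0.58469841 -0.20790591  0.05      ]] socket [[ 0.53052197 -0.35124743  0.05      ]]
right [-0.99793136 -0.06428798  0.        ]
```

View pics/rect.png

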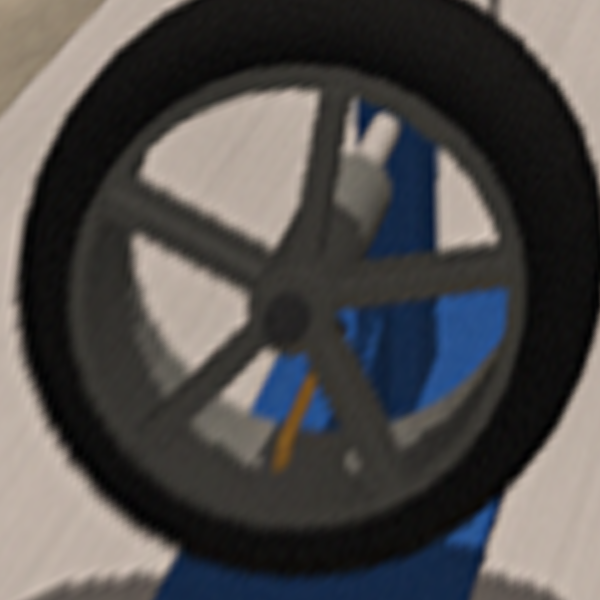

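play_rows:
  steps: "0 0 -4 0 0 0 -1;0 0 -4 0 0 0 -1;0 0 -4 0 0 0 -1;0 0 -4 0 0 0 -1;0 0 -4 0 0 0 -1;0 0 -4 0 0 0 -1;0 0 0 0 0 -7 -1;0 0 0 0 0 -7 -1;0 0 0 0 0 -7 -1;0 0 0 0 0 -7 -1;0 0 0 0 0 -7 -1;0 0 0 0 0 -7 -1;0 0 0 0 0 -7 -1;0 0 0 0 0 -7 -1;0 0 0 0 0 -7 -1;0 0 0 0 0 -7 -1;0 0 0 0 0 -2.8 -1;0 0 0 0 0 0 -1"

```text
clock: 1.65
tool_pos: [0.2152, -0.56, 0.441]
tcp_rot: [0.682, 0.731, 0.0, -0.0]
force: [-0.8, -0.5, 0.0]
gripper_width: 0.0001
grip_force: 0.0
```

```bash
cat > go.py <<'E'
# usage: python3 go.py x y z : tool-frame shift (cm) to the target, and turn to "x down, z along axle"
import sys; from station import r; from h import *
from scipy.spatial.transform import Rotation as R
s=r.get_state(); a,ax=pickle.load(open("s.pkl","rb")); Rt=R.from_quat(s["tcp_rot"])
X=np.r_[a,0]; x=np.array([0,0,-1.]); G=R.from_matrix(np.c_[x,np.cross(X,x),X])
print("t",s["clock"],"pos",s["tool_pos"].round(4),"q",s["joint_pos"].round(3),"F",s["force"].round(2),"w",s["gripper_width"])
print("axes\n",Rt.as_matrix().round(3))
if len(sys.argv)>3: print("shift cm",(Rt.inv().apply(np.array(sys.argv[1:4],float)-s["tool_pos"])*100).round(2))
print("turn deg",np.degrees((Rt.inv()*G).as_rotvec()).round(2))
A=np.r_[ax,.175]; D=s["tool_pos"]-A; print("rel axle: along",(D@X).round(4),"right",(D@np.cross(X,[0,0,1])).round(4),"up",D[2].round(4))
E
python3 go.py .45 .22 .48
```

```text
t 1.65 pos [ 0.2152 -0.56    0.441 ] q [-1.289  0.171  1.009 -0.     1.962 -1.358] F [-0.84 -0.48  0.02] w 0.00010976547871458111
axes
 [[-0.069  0.998 -0.   ]
 [ 0.998  0.069  0.001]
 [ 0.001 -0.    -1.   ]]
shift cm [76.2  28.8  -3.84]
turn deg [  0.2  -90.04   0.22]
rel axle: along 0.5896 right 0.3814 up 0.266
```

play_rows:
  steps: "3.8 1.44 -0.2 0 0 0 -1;3.8 1.44 -0.2 0 0 0 -1;3.8 1.44 -0.2 0 0 0 -1;3.8 1.44 -0.2 0 0 0 -1;3.8 1.44 -0.2 0 0 0 -1;3.8 1.44 -0.2 0 0 0 -1;3.8 1.44 -0.2 0 0 0 -1;3.8 1.44 -0.2 0 0 0 -1;3.8 1.44 -0.2 0 0 0 -1;3.8 1.44 -0.2 0 0 0 -1;3.8 1.44 -0.2 0 0 0 -1;3.8 1.44 -0.2 0 0 0 -1;3.8 1.44 -0.2 0 0 0 -1;3.8 1.44 -0.2 0 0 0 -1;3.8 1.44 -0.2 0 0 0 -1;3.8 1.44 -0.2 0 0 0 -1;3.8 1.44 -0.2 0 0 0 -1;3.8 1.44 -0.2 0 0 0 -1;3.8 1.44 -0.2 0 0 0 -1;3.8 1.44 -0.2 0 0 0 -1"

```text
clock: 3.32
tool_pos: [0.452, 0.2197, 0.4815]
tcp_rot: [0.684, 0.73, 0.0, 0.0]
force: [0.9, -0.2, -0.1]
gripper_width: 0.0003
grip_force: 0.0
```

play_rows:
  steps: "0 0 0 0 -7 0 -1;0 0 0 0 -7 0 -1;0 0 0 0 -7 0 -1;0 0 0 0 -7 0 -1;0 0 0 0 -7 0 -1;0 0 0 0 -7 0 -1;0 0 0 0 0 0 -1;0 0 0 0 0 0 -1"

```text
clock: 3.98
tool_pos: [0.4518, 0.2189, 0.4786]
tcp_rot: [0.637, 0.682, -0.247, 0.261]
force: [-0.3, 0.7, 0.2]
gripper_width: -0.0001
grip_force: 0.0
```

```bash
python3 go.py .62 .16 .4
```

```text
t 3.9833 pos [0.4518 0.2189 0.4786] q [ 0.759  0.274  1.01  -0.718  2.242  0.34 ] F [-0.31  0.7   0.21] w -0.0001164841514876114
axes
 [[-0.053  0.998  0.043]
 [ 0.74   0.068 -0.669]
 [-0.671 -0.004 -0.742]]
shift cm [ 0.02 16.41 10.49]
turn deg [  0.11 -47.88   0.29]
rel axle: along -0.1725 right 0.0952 up 0.3036
```

play_rows:
  steps: "0 4 1.5 0 0 0 -1;0 4 1.5 0 0 0 -1;0 4 1.5 0 0 0 -1;0 4 1.5 0 0 0 -1;0 0 0 0 -7 0 -1;0 0 0 0 -7 0 -1;0 0 0 0 -7 0 -1;0 0 0 0 -7 0 -1;0 0 0 0 0 0 -1;0 0 0 0 0 0 -1"

```text
clock: 4.82
tool_pos: [0.6105, 0.1881, 0.4361]
tcp_rot: [0.56, 0.599, -0.392, 0.417]
force: [0.9, 0.5, 0.1]
gripper_width: 0.0003
grip_force: 0.0
```

```bash
python3 go.py .62 .16 .3
```

```text
t 4.8167 pos [0.6105 0.1881 0.4361] q [ 0.697  0.749  0.741 -1.195  2.191  0.154] F [0.9  0.46 0.14] w 0.0002751504019508634
axes
 [[-0.025  0.998  0.061]
 [ 0.344  0.066 -0.937]
 [-0.939 -0.002 -0.345]]
shift cm [11.78  0.79  7.39]
turn deg [  0.05 -20.18   0.16]
rel axle: along -0.1316 right -0.0613 up 0.2611
```

play_rows:
  steps: "3.2 0 1.16 0 0 0 -1;3.2 0 1.16 0 0 0 -1;3.2 0 1.16 0 0 0 -1;3.2 0 1.16 0 0 0 -1;3.2 0 1.16 0 0 0 -1;3.2 0 1.16 0 0 0 -1;3.2 0 1.16 0 0 0 -1;3 0 1.16 0 0 0 -1;0 0 0 0 0 0 -1;0 0 0 0 0 0 -1"

```text
clock: 5.65
tool_pos: [0.6109, 0.1876, 0.1691]
tcp_rot: [0.562, 0.598, -0.391, 0.417]
force: [1.0, -0.5, 0.7]
gripper_width: -0.0001
grip_force: 0.0
```

```bash
cat > ax.py <<'E'
# usage: python3 ax.py along right up (m, axle frame): shift in tool axes, cm
import sys; from station import r; from h import *
from scipy.spatial.transform import Rotation as R
s=r.get_state(); a,c=pickle.load(open("s.pkl","rb")); X=np.r_[a,0]; M=np.c_[X,np.cross(X,[0,0,1]),[0,0,1]]
t=np.r_[c,.175]+M@np.array(sys.argv[1:4],float)
print("shift cm",(R.from_quat(s["tcp_rot"]).inv().apply(t-s["tool_pos"])*100).round(2))
E
python3 go.py;python3 ax.py .009 -.064 -.009; python3 - <<'E'
from station import vision; import cv2
f=vision.grab_frame("side"); cv2.imwrite("pics/b.png",cv2.resize(f["frame"][60:340,180:540],None,fx=2,fy=2))
E
```

```text
t 5.65 pos [0.6109 0.1876 0.1691] q [ 0.696  0.948  0.933 -0.988  2.006  0.561] F [ 0.99 -0.48  0.7 ] w -0.00012191386772072799
axes
 [[-0.02   0.998  0.06 ]
 [ 0.345  0.063 -0.936]
 [-0.938  0.002 -0.346]]
turn deg [ -0.04 -20.23  -0.1 ]
rel axle: along -0.1311 right -0.0617 up -0.0059
shift cm [-4.55  0.25 13.25]
```

View pics/b.png

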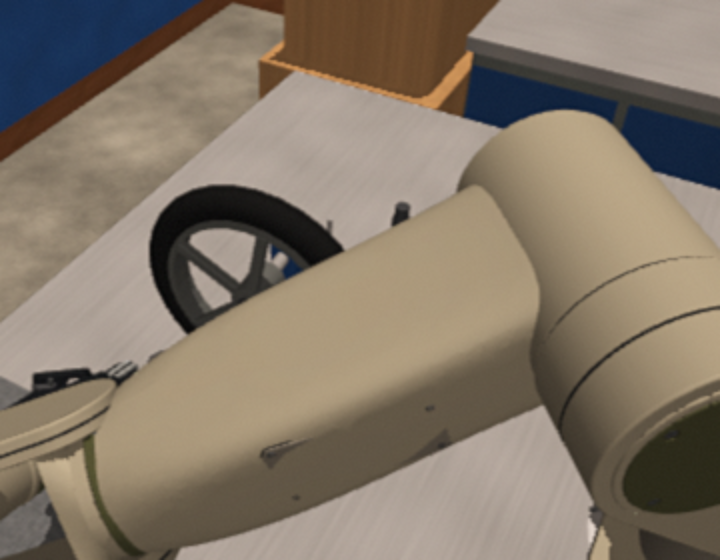

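play_rows:
  steps: "-1.1 0.06 3.2 0 0 0 -1;-1.1 0.06 3.2 0 0 0 -1;-1.1 0.06 3.2 0 0 0 -1;-0.25 0.01 0.73 0 0 0 -1;-0.25 0.01 0.73 0 0 0 -1;-0.25 0.01 0.73 0 0 0 -1;-0.25 0.01 0.73 0 0 0 -1;-0.25 0.01 0.73 0 0 0 -1;0 0 0 0 0 0 -1;0 0 0 0 0 0 -1"

```text
clock: 6.53
tool_pos: [0.6219, 0.049, 0.1651]
tcp_rot: [0.56, 0.598, -0.392, 0.419]
force: [-0.1, 0.5, -1.5]
gripper_width: 0.0001
grip_force: 0.0
```

```bash
python3 go.py; python3 - <<'E'
import numpy as np
# arc clockwise in axle frame r=65mm from 262 deg: print tool increments (cm): tool y=-right, up -> x -.938, z -.346
th=np.radians(np.arange(262,452,5)); R=6.5
dr=np.diff(R*np.sin(th)); du=np.diff(R*np.cos(th))
for k,(a,b) in enumerate(zip(dr,du)): print(262+5*k, round(-.938*b,2), round(-a,2), round(-.346*b,2))
E
python3 - <<'E'
from station import vision; import cv2
f=vision.grab_frame("top"); cv2.imwrite("pics/c.png",cv2.resize(f["frame"][80:300,150:450],None,fx=2,fy=2))
E
```

```text
t 6.5333 pos [0.6219 0.049  0.1651] q [ 0.541  0.749  1.255 -1.04   1.819  0.587] F [-0.1   0.49 -1.53] w 5.6400839636329657e-05
axes
 [[-0.023  0.998  0.063]
 [ 0.341  0.067 -0.938]
 [-0.94   0.    -0.342]]
turn deg [ 1.300e-01 -2.001e+01  2.000e-02]
rel axle: along 0.008 right -0.0637 up -0.0099
262 -0.53 0.05 -0.2
267 -0.53 0.0 -0.2
272 -0.53 -0.04 -0.2
277 -0.52 -0.09 -0.19
282 -0.51 -0.14 -0.19
287 -0.5 -0.19 -0.18
292 -0.48 -0.24 -0.18
297 -0.46 -0.28 -0.17
302 -0.44 -0.32 -0.16
307 -0.41 -0.36 -0.15
312 -0.38 -0.4 -0.14
317 -0.35 -0.43 -0.13
322 -0.31 -0.46 -0.11
327 -0.27 -0.49 -0.1
332 -0.23 -0.51 -0.08
337 -0.19 -0.53 -0.07
342 -0.14 -0.55 -0.05
347 -0.1 -0.56 -0.04
352 -0.05 -0.56 -0.02
357 -0.0 -0.57 -0.0
362 0.04 -0.57 0.02
367 0.09 -0.56 0.03
372 0.13 -0.55 0.05
377 0.18 -0.53 0.07
382 0.22 -0.52 0.08
387 0.26 -0.49 0.1
392 0.3 -0.47 0.11
397 0.34 -0.44 0.12
402 0.37 -0.4 0.14
407 0.4 -0.37 0.15
412 0.43 -0.33 0.16
417 0.46 -0.29 0.17
422 0.48 -0.24 0.18
427 0.5 -0.2 0.18
432 0.51 -0.15 0.19
437 0.52 -0.1 0.19
442 0.53 -0.05 0.2
```

View pics/c.png

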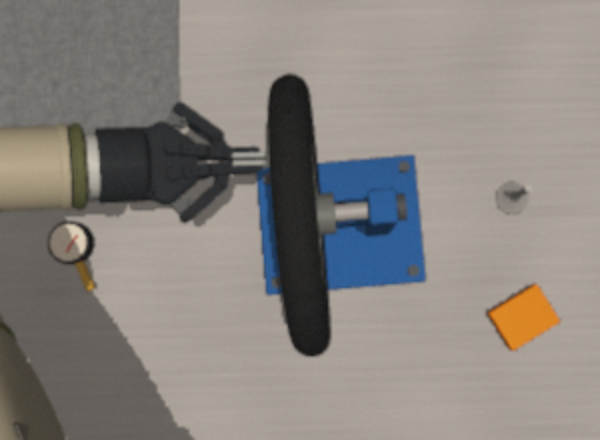

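play_rows:
  steps: "-0.53 0.05 -0.2 0 0 0 -1;-0.53 0 -0.2 0 0 0 -1;-0.53 -0.04 -0.2 0 0 0 -1;-0.52 -0.09 -0.19 0 0 0 -1;-0.51 -0.14 -0.19 0 0 0 -1;-0.5 -0.19 -0.18 0 0 0 -1;-0.48 -0.24 -0.18 0 0 0 -1"

```text
clock: 7.17
tool_pos: [0.6153, 0.0487, 0.2042]
tcp_rot: [0.56, 0.598, -0.392, 0.419]
force: [0.1, 0.6, -0.6]
gripper_width: 0.0
grip_force: 0.0
```

```bash
python3 go.py
```

```text
t 7.1667 pos [0.6153 0.0487 0.2042] q [ 0.546  0.682  1.275 -1.048  1.847  0.547] F [ 0.08  0.59 -0.59] w 1.3600554377126636e-06
axes
 [[-0.022  0.998  0.063]
 [ 0.342  0.067 -0.938]
 [-0.94   0.001 -0.342]]
turn deg [ 1.400e-01 -2.001e+01 -1.000e-02]
rel axle: along 0.0079 right -0.0571 up 0.0292
```

```bash
python3 - <<'E'
from station import vision; import cv2,numpy as np
f=vision.grab_frame("side"); g=vision.grab_frame("wrist")
cv2.imwrite("pics/d.png",np.vstack([cv2.resize(f["frame"][100:250,220:380],None,fx=3,fy=3,interpolation=2)[:, :480], g["frame"][:150:,80:560]]) if 0 else np.hstack([cv2.resize(f["frame"][120:270,230:360],(390,450)),cv2.resize(g["frame"][:, 160:],(400,333))[:,:] if 0 else cv2.copyMakeBorder(cv2.resize(g["frame"],(400,250)),0,200,0,0,0)]))
E
```

```text
(no output)
```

View pics/d.png

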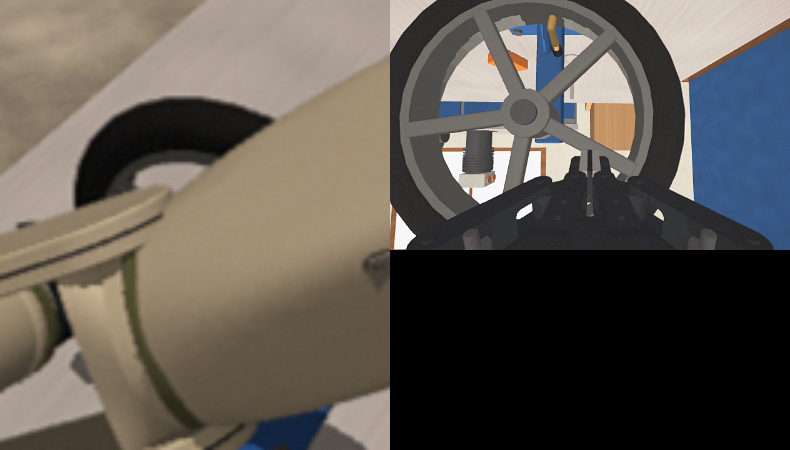

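```bash
python3 - <<'E'
from station import vision; import cv2,numpy as np
from h import *
f=vision.grab_frame("wrist"); pickle.dump(f,open("w.pkl","wb"))
a,c=pickle.load(open("s.pkl","rb")); X=np.r_[a,0]; A=np.r_[c,.175]
print("pred hub face",proj(f,A-.014*X)); 
im=f["frame"].copy(); im=im[100:310,160:440]
cv2.imwrite("pics/e.png",cv2.resize(im,None,fx=2.8,fy=2.8,interpolation=cv2.INTER_CUBIC))
from station import r; print("TCP px",proj(f,r.get_state()["tool_pos"]))
E
```

```text
pred hub face [[211.91311843 178.79664956]]
TCP px [[320.55471419 233.4853516 ]]
```

View pics/e.png

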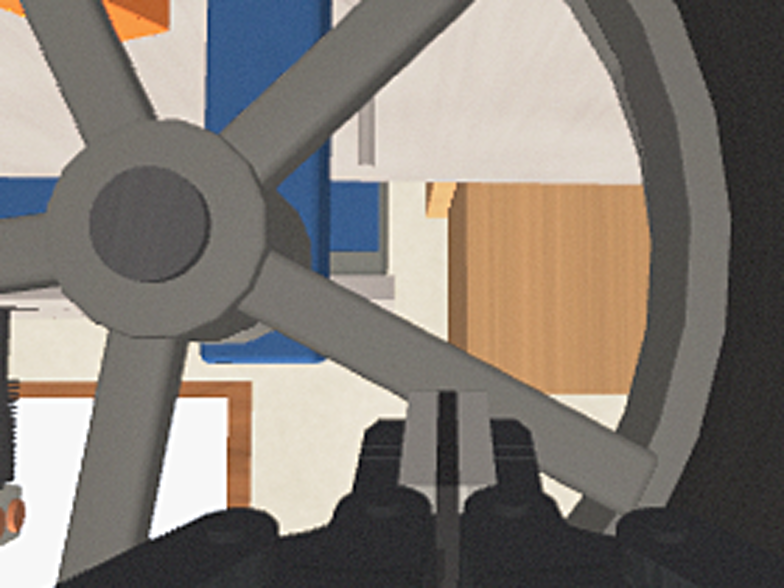

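```bash
python3 - <<'E'
from h import *
f=pickle.load(open("w.pkl","rb")); T=f["world_from_camera"]
a,c=pickle.load(open("s.pkl","rb")); X=np.r_[a,0]; A=np.r_[c,.175]; R=np.cross(X,[0,0,1]); U=np.array([0,0,1.])
print("cam rel axle along/right/up",(T[:3,3]-A)@np.c_[X,R,U])
w=[(A-.014*X+.022*s*R) for s in(-1,1)]; p=proj(f,w); print("hub width px pred",np.linalg.norm(p[0]-p[1]),p)
p=(proj(f,A-.006*X-.104*R)); print("rim inner near pred",p,"crop",(p-[160,100])*2.8)
a0=proj(f,A-.006*X+.104*U);print("rim",a0)
th=np.radians([262,281,297,298]);
tip=np.array([.6153,.0487,.2042])
for d in (0,.005,.01,.02,.03): print(d,(proj(f,tip-d*np.array([.063,-.938,-.342]))-[160,100])*2.8)
E
```

```text
cam rel axle along/right/up [-0.17633733 -0.05602557  0.02573081]
hub width px pred 83.75145356444698 [[253.77406653 178.76169465]
 [170.02264216 178.83162913]]
rim inner near pred [[405.32085665 180.90931835]] crop [[686.89839861 226.54609139]]
rim [[211.86559675 377.57460407]]
0 [[448.79022073 374.26203952]]
0.005 [[448.87030058 383.08854658]]
0.01 [[448.95482792 392.40526313]]
0.02 [[449.1387943  412.68228306]]
0.03 [[449.34574846 435.49304661]]
```

```bash
python3 ax.py -.03 -.057 .029;python3 ax.py -.03 -.064 -.009; python3 ax.py .028 -.064 -.009
```

```text
shift cm [ 1.3  -0.01 -3.55]
shift cm [ 4.87  0.68 -2.24]
shift cm [2.89 0.67 3.2 ]
```

play_rows:
  steps: "0.43 0 -1.18 0 0 0 -1;0.43 0 -1.18 0 0 0 -1;0.43 0 -1.18 0 0 0 -1;1.2 0.23 0.44 0 0 0 -1;1.2 0.23 0.44 0 0 0 -1;1.2 0.23 0.44 0 0 0 -1;-0.2 0 0.54 0 0 0 -1;-0.2 0 0.54 0 0 0 -1;-0.2 0 0.54 0 0 0 -1;-0.2 0 0.54 0 0 0 -1;-0.2 0 0.54 0 0 0 -1;-0.2 0 0.54 0 0 0 -1;-0.2 0 0.54 0 0 0 -1;-0.2 0 0.54 0 0 0 -1;-0.2 0 0.54 0 0 0 -1;-0.2 0 0.54 0 0 0 -1;0 0 0 0 0 0 -1"

```text
clock: 8.73
tool_pos: [0.6236, 0.0279, 0.1654]
tcp_rot: [0.56, 0.598, -0.392, 0.419]
force: [0.3, 0.3, -0.2]
gripper_width: -0.0004
grip_force: 0.0
```

```bash
python3 go.py; python3 - <<'E'
from station import vision; import cv2
f=vision.grab_frame("wrist")
cv2.imwrite("pics/g.png",cv2.resize(f["frame"][60:320,160:480],None,fx=2.2,fy=2.2,interpolation=cv2.INTER_CUBIC))
E
```

```text
t 8.7333 pos [0.6236 0.0279 0.1654] q [ 0.515  0.725  1.292 -1.051  1.794  0.585] F [ 0.34  0.26 -0.2 ] w -0.0004361881905703813
axes
 [[-0.023  0.998  0.062]
 [ 0.341  0.066 -0.938]
 [-0.94  -0.    -0.342]]
turn deg [  0.08 -19.99   0.02]
rel axle: along 0.0291 right -0.064 up -0.0096
```

View pics/g.png

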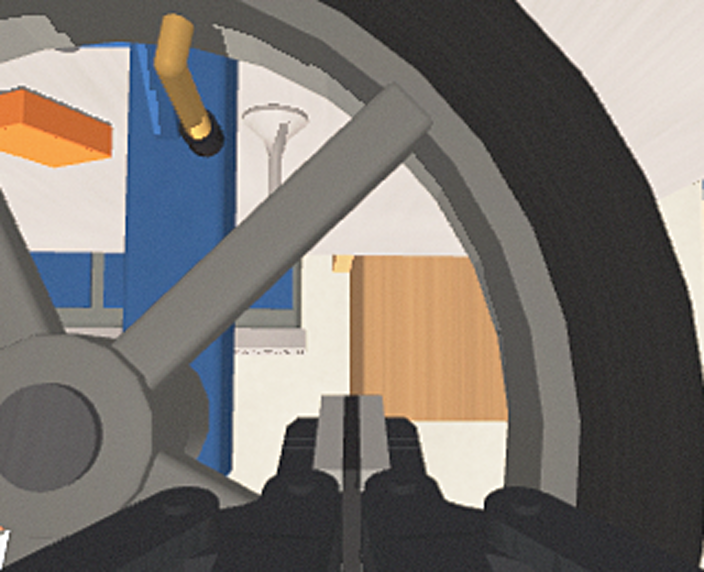

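play_rows:
  steps: "-0.53 0.05 -0.2 0 0 0 -1;-0.53 0 -0.2 0 0 0 -1;-0.53 -0.04 -0.2 0 0 0 -1;-0.52 -0.09 -0.19 0 0 0 -1;-0.51 -0.14 -0.19 0 0 0 -1"

```text
clock: 9.2
tool_pos: [0.6211, 0.0298, 0.1926]
tcp_rot: [0.559, 0.599, -0.392, 0.418]
force: [0.4, 3.6, -10.8]
gripper_width: 0.0001
grip_force: 4.6
```

```bash
python3 go.py
```

```text
t 9.2 pos [0.6211 0.0298 0.1926] q [ 0.519  0.682  1.297 -1.056  1.813  0.553] F [  0.41   3.57 -10.81] w 0.00011624291575558955
axes
 [[-0.025  0.998  0.063]
 [ 0.342  0.068 -0.937]
 [-0.939 -0.001 -0.343]]
turn deg [  0.17 -20.07   0.11]
rel axle: along 0.0271 right -0.0617 up 0.0176
```

play_rows:
  steps: "-0.5 -0.19 -0.18 0 0 0 -1;-0.48 -0.24 -0.18 0 0 0 -1;-0.46 -0.28 -0.17 0 0 0 -1;-0.44 -0.32 -0.16 0 0 0 -1;-0.41 -0.36 -0.15 0 0 0 -1;-0.38 -0.4 -0.14 0 0 0 -1;-0.35 -0.43 -0.13 0 0 0 -1;-0.31 -0.46 -0.11 0 0 0 -1"

```text
clock: 9.87
tool_pos: [0.5951, 0.029, 0.2291]
tcp_rot: [0.559, 0.599, -0.39, 0.419]
force: [3.2, 9.6, -10.0]
gripper_width: 0.0
grip_force: 6.8
```

```bash
python3 go.py
```

```text
t 9.8667 pos [0.5951 0.029  0.2291] q [ 0.537  0.579  1.372 -1.054  1.839  0.537] F [ 3.25  9.59 -9.97] w 4.265211097161333e-06
axes
 [[-0.023  0.998  0.066]
 [ 0.343  0.069 -0.937]
 [-0.939  0.001 -0.344]]
turn deg [ 3.000e-01 -2.012e+01 -2.000e-02]
rel axle: along 0.0263 right -0.0357 up 0.0541
```

play_rows:
  steps: "-0.27 -0.49 -0.1 0 0 0 -1;-0.23 -0.51 -0.08 0 0 0 -1;-0.19 -0.53 -0.07 0 0 0 -1;-0.14 -0.55 -0.05 0 0 0 -1;-0.1 -0.56 -0.04 0 0 0 -1;-0.05 -0.56 -0.02 0 0 0 -1;0 -0.57 0 0 0 0 -1;0.04 -0.57 0.02 0 0 0 -1;0.09 -0.56 0.03 0 0 0 -1;0.13 -0.55 0.05 0 0 0 -1"

```text
clock: 10.7
tool_pos: [0.5423, 0.0247, 0.2389]
tcp_rot: [0.56, 0.598, -0.389, 0.421]
force: [9.3, 2.7, -0.9]
gripper_width: -0.0001
grip_force: 4.2
```

```bash
python3 go.py;  cat > wr.py <<'E'
# wheel angle from the wrist camera: polar unwrap of grey spokes on their near plane
from station import vision; from h import *; import sys
f=vision.grab_frame("wrist"); a,c=pickle.load(open("s.pkl","rb")); X=np.r_[a,0]; A=np.r_[c,.175]-.006*X; R=np.cross(X,[0,0,1]); U=np.array([0,0,1.])
th=np.radians(np.arange(0,360,1.)); rr=np.arange(.04,.09,.002)
P=A+(rr[None,:,None]*(np.sin(th)[:,None,None]*R+np.cos(th)[:,None,None]*U))
uv=proj(f,P.reshape(-1,3)).astype(np.float32).reshape(360,-1,2)
s=cv2.remap(f["frame"],uv[...,0],uv[...,1],1,borderValue=(0,0,255)).astype(int)
ok=((np.ptp(s,axis=2)<14)&(abs(s.mean(2)-100)<25)).mean(1)
sc=[ok[(np.arange(5)*72+k+d)%360].sum() if 0 else sum(ok[int(k+72*j+d)%360] for j in range(5) for d in range(-4,5)) for k in range(72)]
k=np.array(sc); i=k.argmax(); w=[(i+d)%72 for d in range(-4,5)]; 
print("spoke phase mod 72:",i, (np.arange(-4,5)*(k[w]-k.min())).sum()/(k[w]-k.min()).sum()+i,"score",k.max(),k.min(),"(36 when stem up)")
print("spans",[t for t in range(360) if ok[t]>.7])
if len(sys.argv)>1: cv2.imwrite(sys.argv[1],f["frame"])
E
python3 wr.py pics/i.png
```

```text
t 10.7 pos [0.5423 0.0247 0.2389] q [ 0.574  0.458  1.519 -1.031  1.855  0.582] F [ 9.25  2.7  -0.85] w -0.00013980929107605455
axes
 [[-0.018  0.998  0.068]
 [ 0.342  0.07  -0.937]
 [-0.94   0.006 -0.342]]
turn deg [  0.38 -20.03  -0.28]
rel axle: along 0.0271 right 0.0173 up 0.0639
spoke phase mod 72: 25 24.957226182760856 score 7.640000000000002 0.32 (36 when stem up)
spans [25]
```

play_rows:
  steps: "0.18 -0.53 0.07 0 0 0 -1;0.22 -0.52 0.08 0 0 0 -1;0.26 -0.49 0.1 0 0 0 -1;0.3 -0.47 0.11 0 0 0 -1;0.34 -0.44 0.12 0 0 0 -1;0.37 -0.4 0.14 0 0 0 -1;0.4 -0.37 0.15 0 0 0 -1;0.43 -0.33 0.16 0 0 0 -1;0.46 -0.29 0.17 0 0 0 -1;0.48 -0.24 0.18 0 0 0 -1"

```text
clock: 11.58
tool_pos: [0.5019, 0.0217, 0.2037]
tcp_rot: [0.56, 0.597, -0.389, 0.422]
force: [4.7, 3.6, 6.5]
gripper_width: -0.0003
grip_force: 4.3
```

```bash
python3 go.py; python3 wr.py pics/j.png; python3 - <<'E'
from h import *
im=cv2.imread("pics/j.png"); print(im[::50,::80].mean(2).astype(int))
E
```

```text
t 11.5833 pos [0.5019 0.0217 0.2037] q [ 0.606  0.432  1.629 -0.994  1.836  0.674] F [4.69 3.56 6.46] w -0.00025158689967779064
axes
 [[-0.016  0.998  0.067]
 [ 0.341  0.069 -0.938]
 [-0.94   0.008 -0.341]]
turn deg [  0.32 -19.94  -0.39]
rel axle: along 0.0276 right 0.0578 up 0.0287
spoke phase mod 72: 70 70.0 score 8.240000000000002 0.16 (36 when stem up)
spans [66, 67, 68, 69, 71, 72]
[[128 129 135  34  70  50  50  17]
 [129 133 140  28  72  60 134  47]
 [134 138 138  75 141  60  71  74]
 [ 59 136  28  45  77  71 148  62]
 [ 62  96  22  48 110  77  69  74]
 [ 81  41  22  79  18 148 147  58]
 [145 230 125  38  43  28  13  46]
 [139 229  29  36  28  29  28  49]]
```

View pics/j.png

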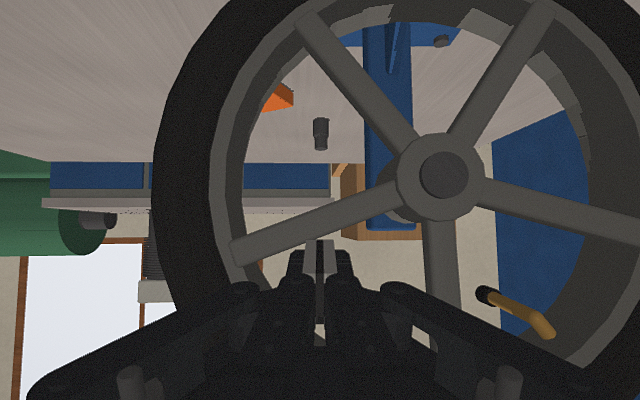

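play_rows:
  steps: "0.49 -0.32 0.18 0 0 0 -1;0.52 -0.27 0.19 0 0 0 -1;0.54 -0.22 0.19 0 0 0 -1;0.55 -0.17 0.2 0 0 0 -1;0.56 -0.12 0.21 0 0 0 -1;0.56 -0.07 0.21 0 0 0 -1;0 0 0 0 0 0 -1"

```text
clock: 12.22
tool_pos: [0.4894, 0.0206, 0.1679]
tcp_rot: [0.56, 0.597, -0.391, 0.421]
force: [1.4, 3.6, 4.2]
gripper_width: 0.0001
grip_force: 2.4
```

```bash
python3 go.py; sed -i 's/mean(2)-100)<25/mean(2)-72)<10/' wr.py; python3 wr.py pics/k.png
```

```text
t 12.2167 pos [0.4894 0.0206 0.1679] q [ 0.616  0.469  1.658 -0.973  1.807  0.733] F [1.35 3.58 4.18] w 0.0001310154463260003
axes
 [[-0.019  0.998  0.065]
 [ 0.34   0.068 -0.938]
 [-0.94   0.005 -0.341]]
turn deg [  0.24 -19.93  -0.22]
rel axle: along 0.0278 right 0.0704 up -0.0071
spoke phase mod 72: 28 28.05175681586237 score 34.440000000000005 0.08 (36 when stem up)
spans [96, 97, 98, 99, 100, 101, 102, 103, 104, 105, 106, 168, 169, 170, 171, 172, 173, 174, 175, 176, 240, 241, 242, 243, 244, 245, 246, 247, 248, 249, 313, 314, 315, 316]
```

play_rows:
  steps: "0.42 -0.02 0.15 0 0 0 -1;0.42 0 0.15 0 0 0 -1;0 0 0 0 0 0 -1;0 0 0 0 0 0 -1"

```text
clock: 12.6
tool_pos: [0.4887, 0.0205, 0.1585]
tcp_rot: [0.56, 0.598, -0.391, 0.42]
force: [1.7, 3.0, 4.4]
gripper_width: -0.0
grip_force: 2.6
```

```bash
python3 go.py; python3 wr.py pics/l.png
```

```text
t 12.6 pos [0.4887 0.0205 0.1585] q [ 0.616  0.485  1.658 -0.968  1.799  0.745] F [1.68 3.04 4.36] w -1.685353060367456e-06
axes
 [[-0.02   0.998  0.064]
 [ 0.341  0.067 -0.938]
 [-0.94   0.003 -0.342]]
turn deg [  0.18 -19.97  -0.14]
rel axle: along 0.0279 right 0.0711 up -0.0165
spoke phase mod 72: 36 35.93455352190793 score 27.040000000000006 0.04 (36 when stem up)
spans [103, 104, 105, 106, 107, 108, 109, 110, 111, 112, 113, 175, 176, 177, 178, 179, 180, 181, 182, 183, 184, 247, 248, 249, 250, 251, 252, 253, 254, 255, 256, 257]
```

play_rows:
  steps: "-0.3 0.05 -0.1 0 0 0 -1;-0.4 0 -0.15 0 0 0 -1;-0.4 0 -0.15 0 0 0 -1;0.3 0 -0.9 0 0 0 -1;0.3 0 -0.9 0 0 0 -1;0.4 0 -1.2 0 0 0 -1;0.5 0 -1.5 0 0 0 -1;0.8 0 -2.4 0 0 0 -1;0.8 0 -2.4 0 0 0 -1;0.8 0 -2.4 0 0 0 -1;0 0 0 0 0 0 -1;0 0 0 0 0 0 -1;0 0 0 0 0 0 -1;0 0 0 0 0 0 -1"

```text
clock: 13.82
tool_pos: [0.4798, 0.1428, 0.1713]
tcp_rot: [0.559, 0.598, -0.392, 0.419]
force: [0.3, -0.3, 0.7]
gripper_width: -0.0002
grip_force: 0.0
```

```bash
python3 go.py; python3 wr.py pics/m.png
```

```text
t 13.8167 pos [0.4798 0.1428 0.1713] q [ 0.77   0.639  1.407 -0.888  1.965  0.746] F [ 0.27 -0.32  0.75] w -0.0001789914192646766
axes
 [[-0.023  0.998  0.062]
 [ 0.341  0.066 -0.938]
 [-0.94  -0.001 -0.341]]
turn deg [  0.11 -19.96   0.06]
rel axle: along -0.0948 right 0.0721 up -0.0037
spoke phase mod 72: 36 36.00542005420054 score 35.600000000000016 0.4799999999999999 (36 when stem up)
spans [103, 104, 105, 106, 107, 108, 109, 110, 111, 112, 113, 175, 176, 177, 178, 179, 180, 181, 182, 183, 184, 248, 249, 250, 251, 252, 253, 254, 255, 256, 257, 320, 321, 322, 323]
```

View pics/m.png

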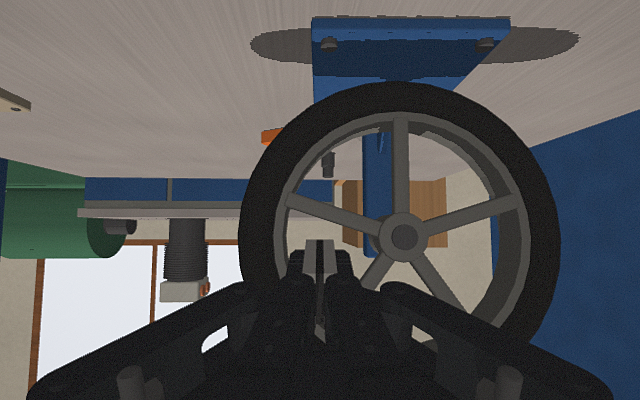

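The picture is upside down. One spoke points straight down from the hub at (402,237) to (400,118), so the stem is straight up (behind the gripper in this view). The fingers are clear of the wheel.

```bash
python3 -c "
from station import r
print(r.hand_in())"
```

```text
the job is handed in; nothing more can be done
None
```

The job is handed in: I pushed one spoke steadily round for the whole turn, and the spokes measured within about 1 degree of the stem-up position, with the wheel at rest and the gripper clear of it; the hand-in gave no verdict.

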